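# Bed the glazed strips of a mixing board with a hand roller

### The arm

A 6-joint arm with a two-finger parallel gripper is mounted at the origin on a cart in front of the work surface, level with it; the furniture and walls round the work are solid. World frame = base frame: x ahead of the robot, y to its left, z up, the work surface at z = 0. Lengths are in mm, angles in rad, forces in N, time in s.
With the tool pointing down it reaches from about 350 to 875 mm from the base axis. Payload 4.2 kg.
Tool frame: the origin (TCP) lies between the finger pads; the fingertips stand 17 mm ahead of it and the grasp point (between the pads) lies 2 mm behind it; z points along the fingers, y is the line along which they close (so a half turn about z gives the same grasp; the last joint's range is limited). The gripper opens to 85 mm and grips with 20 to 120 N. Pads are 22 mm wide; open, the fingers measure 114 mm over their backs; the gripper's body (76 mm by 85 mm) begins 54 mm behind the grasp point. The pads swing forward as they close: fully open they stand 13 mm farther back than shut.
Start: joints at [-1.012, 0.385, 0.008, 0, -1.194, -0.259], TCP at [184.596, -597.096, 213.112] pointing down, gripper open.
Joint ranges: [-3.14, 3.14], [-1.21, 2.06], [-1.07, 1.41], [-3.16, 2.05], [-2.99, -0.16], [-3.1, 3.1]. Speed limits (rad/s): [2.79, 2.79, 3.14, 3.14, 3.14, 3.14].

### API

Orientations are given as a unit quaternion [x, y, z, w].
In Python, from bench import arm gives the robot as it stands.
- The arm moves only by the shell command python3 jog.py FILE [OPENING], which reads ROWS from the file FILE. ROWS is one flat JSON list of numbers that holds 1 to 10 rows one after another, with no inner brackets; each row has 6 numbers: dx, dy, dz in fractions of the full range, 1 being 0.6 m, then a rotation vector rx, ry, rz in shares of pi rad (1.0 is pi rad); each row is the pose to reach, as a shift and turn from the pose commanded when the command began, along the tool's axes at that moment; what a row does not reach only later rows make up. A row lasts 1/10 s, in which the tool goes at most 50 mm and 0.15 rad, less where a joint would pass 70% of its speed; a pose out of reach is approached as far as the arm can. OPENING is the finger opening in mm, set as the command begins (- or left out keeps the last). The fingers move at their own pace and stop on an object; the grip force is fixed at half the most. Time passes only in rows, so rows that do not move let the fingers close. It prints the time, the measured TCP pose, the force, the opening and the grip force at its end. No shift or turn number may pass 1 either way. Input that does not fit is refused with a message, and nothing moves.
- arm.read_state(): the state, without advancing time (a new reading comes with each control period).
- arm.get_image(name): name is "side" or "top" or "wrist"; returns the picture (400x640x3 uint8, blue, green, red); there is no depth.
- arm.get_calibration(name): a dict with "K" (3x3 intrinsics, pixels), "rvec" (rotation vector, rad) and "tvec" (3), from world to camera coordinates, as OpenCV has them. Camera axes: x right, y down, z forward; pixel columns grow to the right and rows downward; lengths in mm; the calibration is good to about 2 mm. The wrist camera is an equidistant fisheye: a pixel r from the principal point sees the ray r / f radians off the axis. A picture is of the moment at which its call begins: read the wrist's pose just before it. get_calibration takes no time and is no camera call; for the wrist camera it gives the pose at the moment of the call.
- arm.job_done(): hands the job in; it is judged then, once.
The state is a dict: "clock": time; "joints": joint angles; "joint_vel": joint speeds; "joint_efforts": joint torques, N m; "position": TCP position; "ee_rot": TCP orientation; "contact_force": force on the tool from outside, world axes, zero at the start; "wrist_torque": the same for the moment, N m; "gripper_width": finger opening in mm; "grasp_force": force on a finger pad.
Only numpy, scipy, OpenCV 4.12 (cv2) and the standard library are available. Lean on these libraries where they do the work, as an engineer would, in place of code of your own. Each camera call takes 0.05 s, during which the arm holds its last target. There are 200 camera calls.

### The job

The new tiled board for mixing dye has five glazed strips laid on fresh adhesive: first push the one that sticks out at the near side home, in line with its neighbours. Then roll the rubber roller across the strips with firm, steady pressure, never so hard that they crack, until all five are flush with the aluminium edging. Put the roller back on its rest as it stood and leave the bottle, pot, tape and perm rod where they are.

Things in the scene. Friction and masses are not known exactly. Their poses are not given: they have to be found in the camera images.
- board: tiled mixing board, fixed: plywood base 142 x 200 x 10 mm with a bed of adhesive and five white glazed strips side by side. Aluminium edging, 4 mm thick, top 22 mm above the table, along the far (+x), left and right sides; near side (-x) open. Origin on the table under the middle of the strips; x along the strips to the far edging, y across them to the left, z up
- roller: rubber hand roller, about 0.53 kg: black wheel 44 mm across, 90 mm wide, turning freely in a steel yoke (125 mm along x, 44 mm along y). Origin at the wheel's lowest point, under its middle; x along the axle, y the way it rolls, z up. Feet of the yoke's side cheeks (x = +-60 mm, 44 mm long in y) are 12 mm above the origin, the yoke's top 60 mm. Same if turned half round
- roller_grip (a point): middle of the roller's wooden grip block, 87 mm above the wheel's lowest point, straight over the wheel; the block is 100 mm (x) by 26 mm (y) by 44 mm high: take it from above across its 26 mm
- roller_wheel (a joint): turn of the roller's wheel, rad, 0 at the start, unlimited, either sign; 1 rad is 22 mm of rolling
- rest: the roller's grey steel rest, 156 x 80 mm, fixed; the roller stands in it at the start. Origin on the table under its middle; x along the axle of a parked roller, z up. Two ledges (x = +-64 mm, 22 x 72 mm, top 21 mm high) carry the feet of the yoke, the wheel hangs between them 9 mm above the table; 32 mm high lips round the ledges leave 8 mm of play either way in x, 14 mm in y
- strip_0 (a joint): how deep the leftmost (+y) strip is bedded, m: 0 = its top 27 mm above the table, 5 mm proud of the edging; 0.005 = bottomed, flush with the edging (22 mm). It sinks straight down, all of it, under 8 N or a little more (double where the wheel bears on two strips), stays where it is left and stops hard at 0.005
- strip_0_top (a point): middle of the top face of the leftmost (+y) strip; strips are 130 x 36 x 9 mm, 38 mm apart along the board's y, middle one at y = 0; a strip cracks if the roller presses with over 50 N
- strip_1 (a joint): how deep the second from the left strip is bedded, m: 0 = its top 27 mm above the table, 5 mm proud of the edging; 0.005 = bottomed, flush with the edging (22 mm). It sinks straight down, all of it, under 8 N or a little more (double where the wheel bears on two strips), stays where it is left and stops hard at 0.005
- strip_1_top (a point): middle of the top face of the second from the left strip; strips are 130 x 36 x 9 mm, 38 mm apart along the board's y, middle one at y = 0; a strip cracks if the roller presses with over 50 N
- strip_2 (a joint): how deep the middle strip is bedded, m: 0 = its top 27 mm above the table, 5 mm proud of the edging; 0.005 = bottomed, flush with the edging (22 mm). It sinks straight down, all of it, under 8 N or a little more (double where the wheel bears on two strips), stays where it is left and stops hard at 0.005
- strip_2_top (a point): middle of the top face of the middle strip; strips are 130 x 36 x 9 mm, 38 mm apart along the board's y, middle one at y = 0; a strip cracks if the roller presses with over 50 N
- strip_3 (a joint): how deep the second from the right strip is bedded, m: 0 = its top 27 mm above the table, 5 mm proud of the edging; 0.005 = bottomed, flush with the edging (22 mm). It sinks straight down, all of it, under 8 N or a little more (double where the wheel bears on two strips), stays where it is left and stops hard at 0.005
- strip_3_top (a point): middle of the top face of the second from the right strip; strips are 130 x 36 x 9 mm, 38 mm apart along the board's y, middle one at y = 0; a strip cracks if the roller presses with over 50 N
- strip_4 (a joint): how deep the rightmost (-y) strip is bedded, m: 0 = its top 27 mm above the table, 5 mm proud of the edging; 0.005 = bottomed, flush with the edging (22 mm). It sinks straight down, all of it, under 8 N or a little more (double where the wheel bears on two strips), stays where it is left and stops hard at 0.005
- strip_4_top (a point): middle of the top face of the rightmost (-y) strip; strips are 130 x 36 x 9 mm, 38 mm apart along the board's y, middle one at y = 0; a strip cracks if the roller presses with over 50 N
- strip_slide (a joint): how far the second strip from the right sticks out over the board's open near side (board's -x), m: 0 = home, in line with its neighbours, where it stops hard at the far edging. It slides along its length under about 3 N and stays where it is left
- strip_3_end (a point): middle of the near end face (36 mm wide, 9 mm high) of the strip that sticks out, 4.5 mm below its top; the face looks along the board's -x and may be pushed with closed fingertips
- developer_1: white squeeze bottle with a long pointed nozzle, 37 mm across, 124 mm high, stands behind the gap between rest and board; bystander, origin at its underside
- cream_pot: low round pot with a light blue lid, 58 mm across, 37 mm high, stands behind the board's left end; bystander, origin at its underside
- tape_roll: roll of black tape, 62 mm across, 19 mm high, lies near the front edge of the table; bystander, origin at its underside
- perm_rod_0: waisted plastic perm rod, 72 mm long, 22 mm thick, lies near the front edge left of the tape; bystander, origin at its underside

How it is judged (in metres and radians):
On the way, in this order (a step that is already met when the one before it is completed fails the run):
1. the strip that stuck out is pushed home (within 2.5 mm) (value of joint strip_slide below 0.0025 m), for 0.2 s.
2. the roller presses on the strips (over 4 N) and its wheel has turned at least 2 rad, that is 44 mm of rolling (contact force between roller and board above 4 N and (value of joint roller_wheel above 2 rad or value of joint roller_wheel below -2 rad)).
3. all five strips are bedded flush (within 1.5 mm of the edging's top), the roller still pressing on them (value of joint each of strip_0, strip_1, strip_2, strip_3, strip_4 above 0.0035 m and value of joint strip_slide below 0.0025 m and contact force between roller and board above 2 N).
At the end, for the whole second after the job is handed in: All strips within 1.5 mm of flush with the edging, the pushed strip within 2.5 mm of home; the roller upright and still on its rest (origin within 20 mm of the rest's middle along x and y, 6 to 13 mm above the table, axle within 0.25 rad of the rest's x) (value of joint each of strip_0, strip_1, strip_2, strip_3, strip_4 above 0.0035 m and value of joint strip_slide below 0.0025 m and x of roller in the frame of rest between -0.02 and 0.02 m and y of roller in the frame of rest between -0.02 and 0.02 m and z of roller in the frame of rest between 0.006 and 0.013 m and angle between the x axis of roller and the x axis of rest, either way round below 0.25 rad and angle between roller's own z axis and vertical below 0.12 rad and linear speed of roller below 0.02 m/s); the robot touches nothing.
It fails at once if the roller is pressed on the board with more than 50 N (contact force between roller and board above 50 N).
It fails at once if a bystander (bottle, pot, tape or perm rod) is moved more than 30 mm (distance of any of developer_1, cream_pot, tape_roll, perm_rod_0 from where it was at the start of the episode above 0.03 m).
It also fails if it takes over 72 s, if anything falls off the work surface, if the arm or the gripper's body presses on something with over 40 N, if the wrist force passes 120 N, or if a joint passes its speed limit or range.

## Working session

There is one attempt and no reset: what is moved stays moved. The work goes in short steps, Python scripts to look and compute and a shell command to move; the robot and the scene stay as the last step left them, time stands still between calls to the robot, and variables do not carry over. Pictures are saved under pics/ and viewed, at most 10 in all, crops included, and the job is handed in when it is done.

```bash
ls; mkdir -p pics
python3 - <<'E'
from bench import arm
import cv2,numpy as np
s=arm.read_state();print(s)
for n in("top","side"):
    cv2.imwrite(f"pics/{n}0.png",arm.get_image(n));c=arm.get_calibration(n);print(n,c)
E
```

```text
bench.py
jog.py
pics
{'clock': 0.0, 'joints': array([-1.01239857e+00,  3.85587186e-01,  6.64004134e-03, -5.16934969e-04,
       -1.19403109e+00, -2.58568122e-01]), 'joint_vel': array([ 8.79770612e-04, -8.90463281e-04, -6.84250105e-04, -1.05020747e-03,
       -9.17803587e-05,  1.10964382e-04]), 'joint_efforts': array([-9.63052230e-05, -3.92285371e+01,  1.88396412e+01,  4.18624789e+00,
       -4.74548302e-03,  5.24226976e-06]), 'position': array([ 184.41436165, -596.51602166,  212.0060609 ]), 'ee_rot': array([-1.49259526e-01,  9.88797424e-01,  1.09661929e-03, -2.12876345e-04]), 'contact_force': array([ 0.64998667, -0.35041241, -0.00475467]), 'wrist_torque': array([-0.0509425 ,  0.0254369 ,  0.00317122]), 'grasp_force': 0.0, 'gripper_width': 85.36048364008894}
top {'K': array([[447.90353641,   0.        , 319.7240085 ],
       [  0.        , 447.90353641, 199.81467353],
       [  0.        ,   0.        ,   1.        ]]), 'rvec': array([ 2.1498192 , -2.17337023,  0.08934025]), 'tvec': array([225.10253627, 511.96506907, 896.33812948])}
side {'K': array([[495.59689189,   0.        , 325.3969374 ],
       [  0.        , 495.59689189, 199.64537491],
       [  0.        ,   0.        ,   1.        ]]), 'rvec': array([ 0.4187104 , -2.6730983 ,  1.28381648]), 'tvec': array([ 542.06539618,   51.92526617, 1169.49192339])}
```

View pics/top0.png

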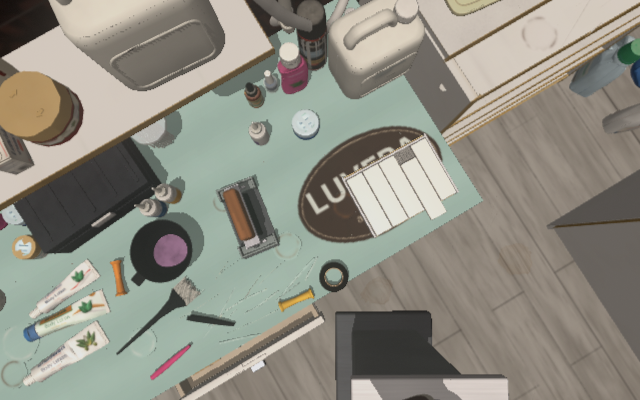

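View pics/side0.png

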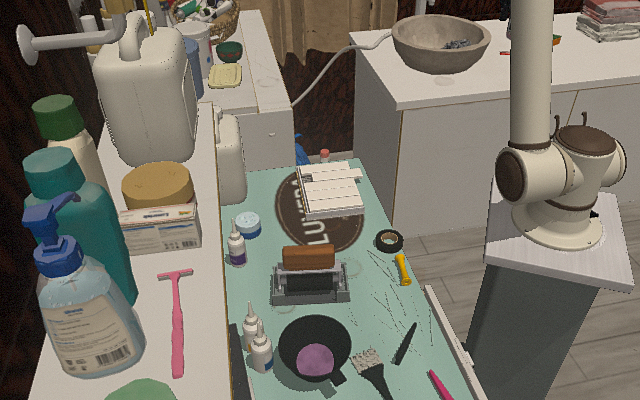

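Top view: board with strips around (400,187), protruding strip end near (437,214), rest with roller at (248,217), bottle (258,132), pot (305,124), tape (334,276), rod (297,299). I'll enlarge both to read the corners accurately.

```bash
cat > h.py <<'E'
import numpy as np,cv2
from scipy.spatial.transform import Rotation as R
from bench import arm
def cal(n):
    c=arm.get_calibration(n);return c["K"],cv2.Rodrigues(c["rvec"])[0],np.array(c["tvec"]).ravel()
def plane(n,uv,z):
    K,r,t=cal(n);uv=np.atleast_2d(np.array(uv,float));o=-r.T@t
    d=np.c_[uv,np.ones(len(uv))]@np.linalg.inv(K).T@r
    return o+d*((z-o[2])/d[:,2])[:,None]
def proj(n,P):
    c=arm.get_calibration(n);return cv2.projectPoints(np.array(P,float).reshape(-1,3),c["rvec"],c["tvec"],c["K"],None)[0].reshape(-1,2)
E
python3 - <<'E'
from h import *
im=cv2.imread("pics/top0.png")
a=cv2.resize(im[125:245,335:465],None,fx=4.4,fy=4.4,interpolation=cv2.INTER_CUBIC)
b=cv2.resize(im[165:270,205:290],None,fx=5,fy=5,interpolation=cv2.INTER_CUBIC)
cv2.imwrite("pics/a.png",a);cv2.imwrite("pics/b.png",b)
for p in [(400,187),(437,214),(248,217),(258,132),(305,124),(334,276),(297,299)]: print(p,plane("top",p,20)[0].round())
E
```

```text
(400, 187) [540.  52.  20.]
(437, 214) [483. -22.  20.]
(248, 217) [481. 369.  20.]
(258, 132) [661. 349.  20.]
(305, 124) [677. 249.  20.]
(334, 276) [358. 192.  20.]
(297, 299) [313. 268.  20.]
```

View pics/a.png

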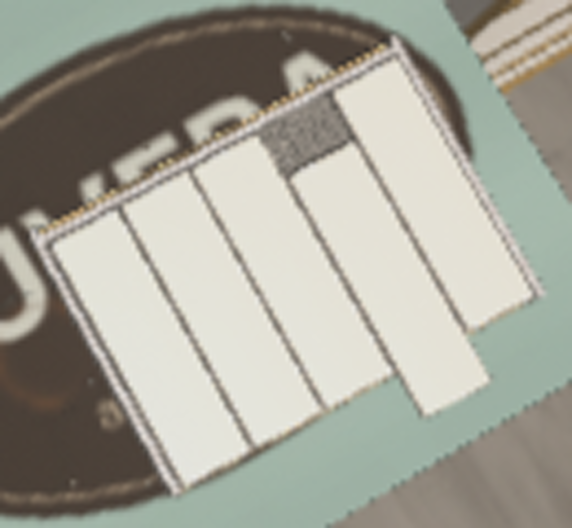

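View pics/b.png

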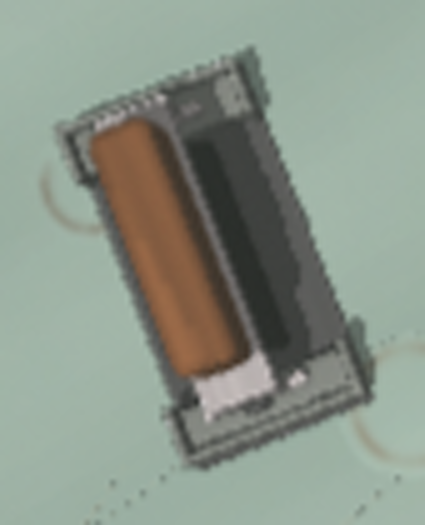

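Board crop: strip corners are clear, far-left (50,243), near-left (182,492), near-right (533,296), far-right (398,55), and the strip end spans (424,415)-(490,380). Rest crop: outer corners (60,128), (250,52), (370,395), (195,465), with the grip from (122,128) to (218,368).

```bash
cat >> h.py <<'E'
def fit(P,Q): # P model, Q world 2D -> yaw,t,res
    p,q=P.mean(0),Q.mean(0);a=np.sum((P-p)[:,0]*(Q-q)[:,1]-(P-p)[:,1]*(Q-q)[:,0]);b=np.sum((P-p)*(Q-q))
    y=np.arctan2(a,b);M=np.array([[np.cos(y),-np.sin(y)],[np.sin(y),np.cos(y)]]);t=q-M@p
    return y,t,Q-(P@M.T+t),M
E
python3 - <<'E'
from h import *
a=np.array([(50,243),(182,492),(533,296),(398,55),(252,448),(324,409),(471,331)])/4.4+[334.6,124.6]
M=np.array([(65,94),(-65,94),(-65,-94),(65,-94),(-65,57),(-65,19),(-65,-58)])
y,t,r,m=fit(M,plane("top",a,27)[:,:2]);print("board",y,t);print(r.round(1))
e=plane("top",np.array([(424,415),(490,380)])/4.4+[334.6,124.6],27)[:,:2];print("end",e,((e-t)@m).round(1))
b=np.array([(60,128),(250,52),(370,395),(195,465)])/5+[204.6,164.6]
for z in(0,32):
    y,t,r,m=fit(np.array([(78,40),(78,-40),(-78,-40),(-78,40)]),plane("top",b,z)[:,:2]);print("rest",z,y,t,r.round(1).tolist())
g=np.array([(122,128),(218,368)])/5+[204.6,164.6];g=plane("top",g,118);print("grip",g,g.mean(0),g[0]-g[1])
K,r,t=cal("top");print("cam",-r.T@t)
# side: orange mask
for n,f in(("top","top0"),("side","side0")):
    im=cv2.imread(f"pics/{f}.png");h=cv2.cvtColor(im,cv2.COLOR_BGR2HSV)
    k=cv2.inRange(h,(3,90,50),(16,255,220));nn,l,st,c=cv2.connectedComponentsWithStats(k)
    for i in range(1,nn):
        if st[i,4]>300: print(n,st[i],c[i])
E
```

```text
board 0.484742539577343 [541.48460674  51.87838168]
[[ 0.2 -0.6]
 [-2.2  0.6]
 [-0.2  1.2]
 [ 0.5 -0.4]
 [ 0.6  0.4]
 [ 0.7  0.1]
 [ 0.5 -1.2]]
end [[472.47752861  -7.7615497 ]
 [488.44506544 -38.92659024]] [[-88.8 -20.6]
 [-89.2 -55.6]]
rest 0 0.3648526112005049 [483.7494795  372.09722274] [[-1.9, 3.1], [1.4, -3.6], [0.3, 0.7], [0.2, -0.2]]
rest 32 0.36485261120050505 [481.65862238 366.40910434] [[-3.8, 0.8], [-1.6, -3.1], [2.3, 2.9], [3.2, -0.5]]
grip [[525.38474798 387.5701558  118.        ]
 [435.50261765 350.99505042 118.        ]] [480.44368281 369.28260311 118.        ] [89.88213033 36.57510538  0.        ]
cam [421.87704258 203.77498605 946.94083349]
top [223 189  30  51 703] [237.43100996 214.65860597]
side [ 238    0  160   75 3460] [319.21069364  22.83612717]
side [556 124  60  31 552] [585.78623188 137.64130435]
side [ 282  244   53   27 1257] [308.43118536 256.65473349]
```

```bash
cat >> h.py <<'E'
def go(pos,yaw):  # tool x axis along yaw+pi, pointing down
    s=arm.read_state();A=R.from_quat(s["ee_rot"])
    B=R.from_matrix(np.c_[[-np.cos(yaw),-np.sin(yaw),0],[-np.sin(yaw),np.cos(yaw),0],[0,0,-1]])
    print("pos",s["position"].round(1),"F",s["contact_force"].round(1),"shift",A.inv().apply(np.array(pos)-s["position"]).round(1),"rot",(A.inv()*B).as_rotvec().round(3))
BY,BT=0.485,np.array([541.5,51.9])
def bd(x,y): return BT+np.array([[np.cos(BY),-np.sin(BY)],[np.sin(BY),np.cos(BY)]])@[x,y]
E
python3 -c "
from h import *
print(bd(-125,-38));go([*bd(-125,-38),100],BY)"
```

```text
[448.63154902 -39.993693  ]
pos [ 184.4 -596.6  212.1] F [-1.4 -0.3 -0.3] shift [-416.8  453.5  113. ] rot [ 0.002  0.    -0.185]
```

Careful with the scale: shifts go in shares of 0.6 m and turns go in shares of pi rad. That gives: 413 mm / 600 = 0.6883, -380 mm / 600 = -0.6333, -0.185 rad / 3.1416 = -0.0589.

```bash
echo '[-0.0333,0.0367,0.0033,0,0,0,-0.0917,0.1,0.0067,0,0,-0.0095,-0.1617,0.175,0.01,0,0,-0.0191,-0.2317,0.2517,0.0167,0,0,-0.0318,-0.3017,0.3283,0.0333,0,0,-0.0414,-0.3717,0.405,0.05,0,0,-0.0509,-0.4417,0.48,0.075,0,0,-0.0589,-0.5117,0.5567,0.1,0,0,-0.0589,-0.5817,0.6333,0.125,0,0,-0.0589,-0.6333,0.6883,0.15,0,0,-0.0589]' > path.dat && python3 jog.py path.dat 0; echo '[-0.03,0.0333,0.01,0,0,0,-0.0467,0.0517,0.02,0,0,0,-0.05,0.055,0.0267,0,0,0,-0.05,0.055,0.0267,0,0,0]' > path.dat && python3 jog.py path.dat
python3 -c "
from h import *
go([*bd(-125,-38),36],BY)"
```

```text
clock: 1.1
position: [388.3, -167.5, 146.1]
ee_rot: [-0.24, 0.971, -0.0, 0.0]
contact_force: [1.4, -0.1, -0.2]
gripper_width: -0.1
grasp_force: 0.0
clock: 1.5
position: [398.5, -126.0, 129.6]
ee_rot: [-0.24, 0.971, 0.0, -0.001]
contact_force: [-0.3, -0.0, 0.6]
gripper_width: 0.2
grasp_force: 0.0
pos [ 398.5 -126.   129.6] F [-0.3 -0.   0.6] shift [-84.6  52.6  93.5] rot [ 0.001 -0.001  0.001]
```

To row units: 93 mm / 600 = 0.155, 90 mm / 600 = 0.15.

```bash
echo '[-0.0333,0.025,0.0083,0,0,0,-0.0833,0.055,0.0333,0,0,0,-0.125,0.0783,0.075,0,0,0,-0.14,0.0867,0.1083,0,0,0,-0.1417,0.0883,0.1333,0,0,0,-0.1417,0.0883,0.15,0,0,0,-0.1417,0.0883,0.155,0,0,0,-0.1417,0.0883,0.155,0,0,0,-0.1417,0.0883,0.155,0,0,0]' > path.dat && python3 jog.py path.dat
python3 - <<'E'
from h import *
go([*bd(-125,-38),36],BY)
cv2.imwrite("pics/w.png",cv2.resize(np.vstack([arm.get_image("wrist"),arm.get_image("side")]),None,fx=.75,fy=.75))
E
```

```text
clock: 2.4
position: [450.0, -40.1, 37.9]
ee_rot: [-0.24, 0.971, -0.0, 0.001]
contact_force: [-0.5, 0.3, -0.4]
gripper_width: -0.1
grasp_force: 0.0
pos [450.  -40.1  37.9] F [-0.5  0.3 -0.4] shift [1.1 0.7 1.9] rot [-0.     0.001 -0.001]
```

View pics/w.png

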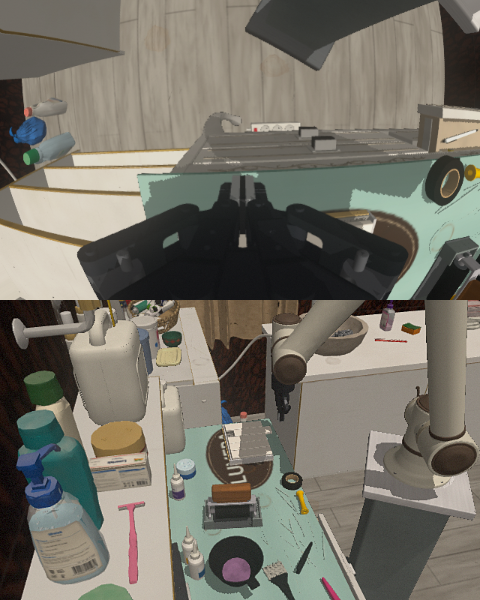

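Wrist camera looks back past the closed fingers; the side view shows the gripper clear, in front of the board's near side. Now I push slowly.

```bash
echo '[-0.0083,0,0.0033,0,0,0,-0.0167,0,0.0033,0,0,0,-0.025,0,0.0033,0,0,0,-0.0333,0,0.0033,0,0,0,-0.04,0,0.0033,0,0,0,-0.0467,0,0.0033,0,0,0,-0.0533,0,0.0033,0,0,0,-0.06,0,0.0033,0,0,0,-0.065,0,0.0033,0,0,0,-0.065,0,0.0033,0,0,0]' > path.dat && python3 jog.py path.dat;echo '[-0.005,0,0,0,0,0,-0.0083,0,0,0,0,0,-0.0083,0,0,0,0,0]' > path.dat && python3 jog.py path.dat
python3 - <<'E'
from h import *
go([*bd(-76,-38),36],BY)
E
```

```text
clock: 3.5
position: [484.5, -21.3, 35.2]
ee_rot: [-0.24, 0.971, -0.0, 0.0]
contact_force: [0.0, 0.4, -0.7]
gripper_width: 0.1
grasp_force: 0.0
clock: 3.8
position: [488.8, -19.1, 35.3]
ee_rot: [-0.24, 0.971, -0.0, 0.0]
contact_force: [-0.3, 0.5, 0.6]
gripper_width: 0.1
grasp_force: 0.0
pos [488.8 -19.1  35.3] F [-0.3  0.5  0.6] shift [-3.8  0.2 -0.7] rot [-0.  0. -0.]
```

To row units: -5 mm / 600 = -0.0083, -3 mm / 600 = -0.005.

```bash
echo '[-0.005,0,0,0,0,0,-0.0083,0,0,0,0,0,-0.0083,0,0,0,0,0]' > path.dat && python3 jog.py path.dat
python3 - <<'E'
from h import *
go([*bd(-65,-38),36],BY)
im=arm.get_image("top")[115:255,325:475];s=arm.get_image("side")[150:230,270:390]
cv2.imwrite("pics/p1.png",np.hstack([cv2.resize(im,(420,392),interpolation=cv2.INTER_CUBIC),cv2.resize(s,(380,392),interpolation=cv2.INTER_CUBIC)]))
E
```

```text
clock: 4.1
position: [493.2, -16.7, 35.2]
ee_rot: [-0.24, 0.971, -0.0, 0.0]
contact_force: [0.2, -0.2, 0.3]
gripper_width: -0.2
grasp_force: 0.0
pos [493.2 -16.7  35.2] F [ 0.2 -0.2  0.3] shift [-9.7  0.2 -0.8] rot [-0.  0.  0.]
```

View pics/p1.png

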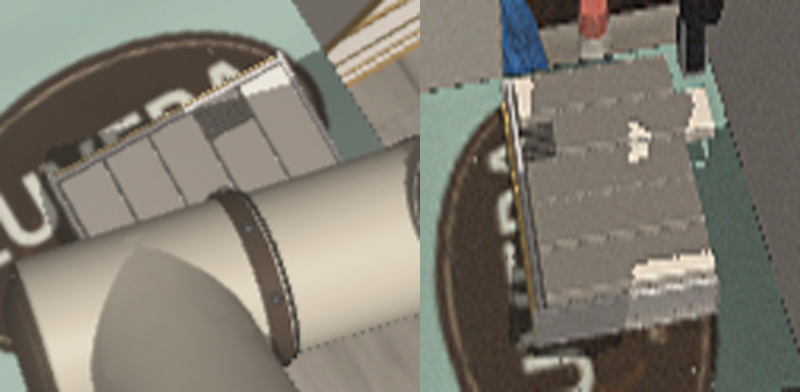

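Run:
```python
from h import *
s=arm.read_state();p=s["position"]
print(p,s["joints"],proj("side",[p+[0,0,-17],p,p+[0,0,60],[*bd(-89,-38),27],[*bd(-89,-56),27],[*bd(65,-94),27],[*bd(-65,94),27]]))
```

```text
[492.86922451 -16.85257391  35.18523318] [ 2.95788106e-01  3.79492652e-01 -5.35177803e-01 -5.68335631e-05
 -6.56210023e-01 -1.38175215e+00] [[355.54290565 175.21399315]
 [355.71774694 169.88012898]
 [356.35862372 150.3289703 ]
 [360.87897147 171.92175618]
 [359.35144954 168.02011053]
 [299.4223943  166.06632231]
 [363.39850592 204.47032781]]
```

The gap behind the strip has shrunk from about 24 mm to about 14 mm, so it is sliding. I'll keep pushing until the force rises.

To row units: -8 mm / 600 = -0.0133, -6 mm / 600 = -0.01.

```bash
echo '[-0.005,0,0,0,0,0,-0.01,0,0,0,0,0,-0.0133,0,0,0,0,0]' > path.dat && python3 jog.py path.dat ; echo '[-0.0017,0,0,0,0,0,-0.0033,0,0,0,0,0]' > path.dat && python3 jog.py path.dat
python3 - <<'E'
from h import *
go([*bd(-65,-38),36],BY)
a=cv2.imread("pics/top0.png");b=arm.get_image("top")
for x in (22,30,37,44,50,56,62):
    u=np.round(proj("top",[*bd(x,-38),27])[0]).astype(int);print(x,a[u[1],u[0]],b[u[1],u[0]])
E
```

```text
clock: 4.5
position: [500.4, -13.0, 35.3]
ee_rot: [-0.24, 0.971, -0.0, 0.0]
contact_force: [1.4, -0.6, 0.4]
gripper_width: -0.1
grasp_force: 0.0
clock: 4.7
position: [501.8, -12.2, 35.2]
ee_rot: [-0.24, 0.971, 0.0, -0.0]
contact_force: [0.2, -0.6, -0.2]
gripper_width: 0.0
grasp_force: 0.0
pos [501.8 -12.2  35.2] F [ 0.2 -0.6 -0.2] shift [-0.   0.1 -0.8] rot [ 0. -0. -0.]
22 [214 225 228] [136 146 155]
30 [213 225 228] [136 146 156]
37 [213 224 228] [135 146 155]
44 [124 132 140] [80 85 90]
50 [127 136 143] [81 86 91]
56 [105 112 118] [76 81 85]
62 [137 146 154] [87 93 97]
```

Run:
```python
from h import *
s=arm.get_image("side")[130:215,290:400]
p=arm.read_state()["position"]
print(((proj("side",[p+[0,0,-17],p,p+[0,0,60],[*bd(-89,-20),27],[*bd(-89,-56),27],[*bd(-65,-94),27]])-[290,130])*7).round())
cv2.imwrite("pics/p2.png",cv2.resize(s,None,fx=7,fy=7,interpolation=cv2.INTER_CUBIC))
```

```text
[[432. 319.]
 [433. 282.]
 [437. 145.]
 [507. 321.]
 [485. 266.]
 [402. 217.]]
```

View pics/p2.png

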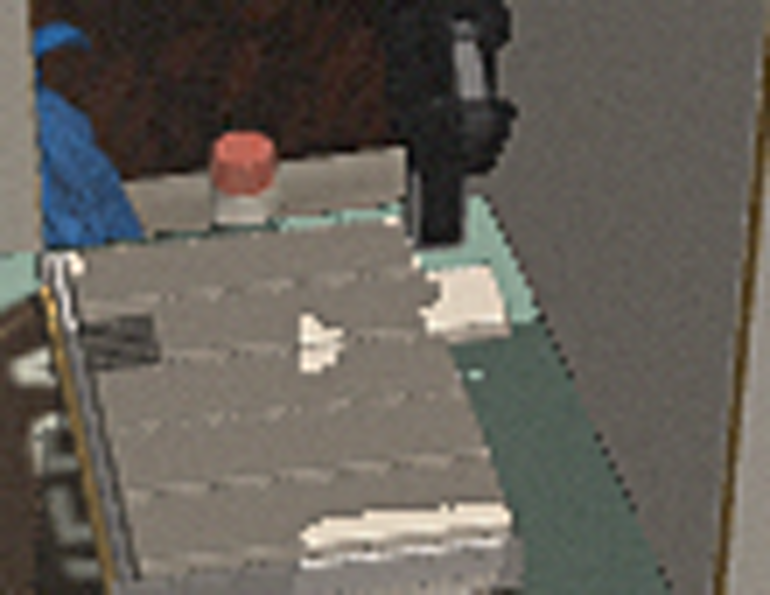

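Run:
```python
from h import *
u=np.array([437,245])/7+[290,130]
for z in(5,18,35,52):
    q=plane("side",u,z)[0];d=q[:2]-BT;print(z,q.round(),np.array([[np.cos(BY),np.sin(BY)],[-np.sin(BY),np.cos(BY)]])@d)
K,r,t=cal("side");print(-r.T@t)
s=arm.read_state();print(R.from_quat(s["ee_rot"]).as_matrix().round(3))
K,r,t=cal("wrist");print(K,-r.T@t,r.round(2))
```

```text
5 [518. -78.   5.] [ -81.23105042 -104.1078576 ]
18 [513. -60.  18.] [-76.98507426 -85.72785249]
35 [507. -36.  35.] [-71.43264391 -61.6924612 ]
52 [501. -12.  52.] [-65.88021356 -37.65706991]
[ 232.70438997 1003.85770246  776.11910554]
[[-0.885 -0.466 -0.   ]
 [-0.466  0.885 -0.   ]
 [ 0.    -0.    -1.   ]]
[[309.70691629   0.         323.11423865]
 [  0.         309.70691629 198.20865947]
 [  0.           0.           1.        ]] [443.4818874  -43.96052453 196.3170629 ] [[-0.47  0.88  0.  ]
 [ 0.85  0.45  0.26]
 [ 0.23  0.12 -0.97]]
```

The picture shows the strip unmoved at end (507,321), with the fingertip at (437,245), about 34 mm higher than the TCP reading implies. I'll back out and descend while watching the force.

To row units: 60 mm / 600 = 0.1, 52 mm / 600 = 0.0867.

```bash
echo '[0.025,0,-0.0083,0,0,0,0.0583,0,-0.0083,0,0,0,0.0867,0,-0.0083,0,0,0,0.1,0,0,0,0,0,0.1,0,0,0,0,0]' > path.dat && python3 jog.py path.dat;echo '[0,0,0.0067,0,0,0,0,0,0.0133,0,0,0,0,0,0.0183,0,0,0,0,0,0.0183,0,0,0]' > path.dat && python3 jog.py path.dat
python3 - <<'E'
from h import *
go([*bd(-125,-38),36],BY)
s=arm.get_image("side")[130:215,290:400]
p=arm.read_state()["position"]
print(((proj("side",[p+[0,0,-17],p,p+[0,0,17]])-[290,130])*6).round())
w=arm.get_image("wrist")
cv2.imwrite("pics/p3.png",np.vstack([cv2.resize(s,(518,400),interpolation=cv2.INTER_CUBIC),cv2.resize(w[200:400,170:429],(259,200)).repeat(1,0)[:, :].copy() if 0 else cv2.resize(w[230:330,190:449],(518,200))]))
E
```

```text
clock: 5.3
position: [446.8, -40.9, 34.9]
ee_rot: [-0.24, 0.971, 0.0, -0.001]
contact_force: [-1.1, -1.1, 0.4]
gripper_width: 0.1
grasp_force: 0.0
clock: 5.7
position: [448.6, -40.1, 23.5]
ee_rot: [-0.24, 0.971, -0.0, -0.001]
contact_force: [0.5, -0.0, -0.0]
gripper_width: 0.1
grasp_force: 0.0
pos [448.6 -40.1  23.5] F [ 0.5 -0.  -0. ] shift [ -0.1   0.  -12.5] rot [ 0.    -0.001  0.   ]
[[504. 280.]
 [506. 249.]
 [508. 217.]]
```

View pics/p3.png

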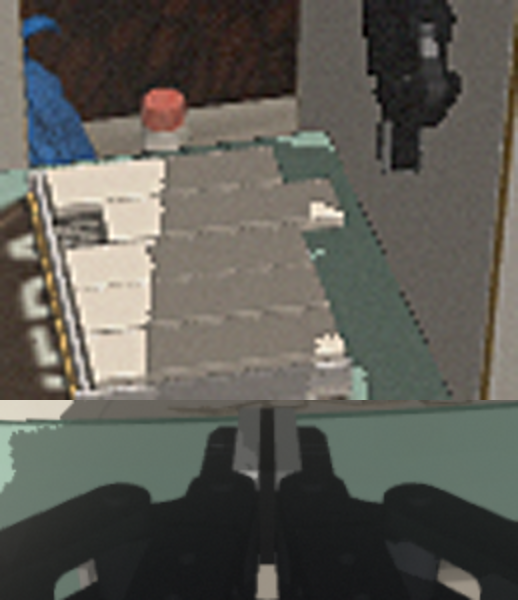

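To row units: 13 mm / 600 = 0.0217, 10 mm / 600 = 0.0167.

```bash
echo '[0,0,0.0083,0,0,0,0,0,0.0167,0,0,0,0,0,0.0217,0,0,0,0,0,0.0217,0,0,0]' > path.dat && python3 jog.py path.dat;echo '[0,0,0.005,0,0,0,0,0,0.0083,0,0,0,0,0,0.01,0,0,0,0,0,0.01,0,0,0]' > path.dat && python3 jog.py path.dat
python3 - <<'E'
from h import *
go([*bd(-100,-38),4],BY)
E
```

```text
clock: 6.2
position: [448.2, -40.3, 10.6]
ee_rot: [-0.24, 0.971, 0.0, -0.001]
contact_force: [-0.4, -0.2, 0.5]
gripper_width: 0.1
grasp_force: 0.0
clock: 6.6
position: [448.6, -40.2, 5.1]
ee_rot: [-0.24, 0.971, -0.0, -0.0]
contact_force: [-0.2, 0.1, -1.1]
gripper_width: 0.1
grasp_force: 0.0
pos [448.6 -40.2   5.1] F [-0.2  0.1 -1.1] shift [-25.2   0.2   1.1] rot [ 0. -0. -0.]
```

To row units: -26 mm / 600 = -0.0433, -20 mm / 600 = -0.0333.

```bash
echo '[-0.01,0,0,0,0,0,-0.0217,0,0,0,0,0,-0.0333,0,0,0,0,0,-0.0433,0,0,0,0,0]' > path.dat && python3 jog.py path.dat;for i in 1 2; do echo '[-0.0033,0,0,0,0,0,-0.0067,0,0,0,0,0,-0.01,0,0,0,0,0]' > path.dat && python3 jog.py path.dat | grep -E 'pos|force'; done
python3 - <<'E'
from h import *
go([*bd(-76,-38),4],BY)
a=cv2.imread("pics/top0.png");b=arm.get_image("top")
for x in range(20,64,4):
    u=np.round(proj("top",[*bd(x,-38),27])[0]).astype(int);v=np.round(proj("top",[*bd(x,0),27])[0]).astype(int);print(x,a[u[1],u[0],1],b[u[1],u[0],1],b[v[1],v[0],1])
E
```

```text
clock: 7.0
position: [471.3, -28.1, 5.1]
ee_rot: [-0.24, 0.971, -0.0, -0.001]
contact_force: [-3.6, -2.7, 2.3]
gripper_width: 0.2
grasp_force: 1.8
position: [476.1, -25.6, 5.0]
contact_force: [-2.2, -1.9, 1.0]
grasp_force: 1.7
position: [482.0, -22.5, 5.1]
contact_force: [-2.4, -1.7, 1.0]
grasp_force: 1.7
pos [482.  -22.5   5.1] F [-2.4 -1.7  1. ] shift [-11.4   0.1   1.1] rot [ 0.    -0.001 -0.   ]
20 225 146 147
24 225 147 148
28 225 146 148
32 224 147 148
36 224 147 148
40 106 231 147
44 132 231 147
48 131 230 146
52 130 191 197
56 112 115 230
60 131 136 230
```

Contact force is about 3 N and the strip is moving, so I continue home.

```bash
for i in 1; do echo '[-0.0033,0,0,0,0,0,-0.0067,0,0,0,0,0,-0.01,0,0,0,0,0,-0.0133,0,0,0,0,0]' > path.dat && python3 jog.py path.dat | grep -E 'pos|force'; done; echo '[-0.0017,0,0,0,0,0,-0.0033,0,0,0,0,0]' > path.dat && python3 jog.py path.dat | grep -E 'pos|force';echo '[-0.0017,0,0,0,0,0,-0.0025,0,0,0,0,0]' > path.dat && python3 jog.py path.dat | grep -E 'pos|force'
```

```text
position: [489.3, -18.6, 5.1]
contact_force: [-2.4, -1.3, 0.4]
grasp_force: 1.7
position: [491.1, -17.7, 5.1]
contact_force: [-2.4, -1.1, -0.7]
grasp_force: 1.6
position: [491.9, -17.3, 5.1]
contact_force: [-4.6, -1.7, 0.8]
grasp_force: 2.3
```

To row units: -1 mm / 600 = -0.0017.

```bash
echo '[-0.0017,0,0,0,0,0,-0.0017,0,0,0,0,0]' > path.dat && python3 jog.py path.dat | grep -E 'pos|force'
python3 - <<'E'
from h import *
go([*bd(-76,-38),4],BY)
b=arm.get_image("top")
for x in range(48,68,2):
    print(x,[b[tuple(np.round(proj("top",[*bd(x,y),27])[0]).astype(int)[::-1])][1] for y in(-38,0,-76)])
E
```

```text
position: [491.9, -17.3, 5.0]
contact_force: [-5.8, -2.8, 2.4]
grasp_force: 2.9
pos [491.9 -17.3   5. ] F [-5.8 -2.8  2.4] shift [-0.2  0.   1. ] rot [ 0.001 -0.003 -0.001]
48 [np.uint8(147), np.uint8(147), np.uint8(231)]
50 [np.uint8(155), np.uint8(146), np.uint8(231)]
52 [np.uint8(230), np.uint8(147), np.uint8(231)]
54 [np.uint8(230), np.uint8(147), np.uint8(231)]
56 [np.uint8(231), np.uint8(147), np.uint8(231)]
58 [np.uint8(230), np.uint8(147), np.uint8(230)]
60 [np.uint8(231), np.uint8(147), np.uint8(230)]
62 [np.uint8(227), np.uint8(157), np.uint8(230)]
64 [np.uint8(190), np.uint8(158), np.uint8(224)]
66 [np.uint8(138), np.uint8(150), np.uint8(152)]
```

To row units: -200 mm / 600 = -0.3333, -175 mm / 600 = -0.2917.

```bash
echo '[0.01,0,-0.0133,0,0,0,0.02,0,-0.0667,0,0,0,0.025,0,-0.1417,0,0,0,0.025,0,-0.2167,0,0,0,0.025,0,-0.2917,0,0,0,0.025,0,-0.3333,0,0,0,0.025,0,-0.3333,0,0,0]' > path.dat && python3 jog.py path.dat 85
python3 - <<'E'
from h import *
go([481,368.5,160],0.38)
c,s=np.cos(.38),np.sin(.38)
B=[[481+c*a-s*b,368.5+s*a+c*b,z] for a in(-50,50) for b in(-13,13) for z in(74,118)]
for n,f in(("side","side0"),("top","top0")):
    p=proj(n,B);print(n,p.min(0),p.max(0))
    h=cv2.cvtColor(cv2.imread(f"pics/{f}.png"),cv2.COLOR_BGR2HSV)
    k=cv2.inRange(h,(3,60,40),(18,255,240));nn,l,st,cc=cv2.connectedComponentsWithStats(k)
    q=proj(n,[481,368.5,105])[0];i=l[int(q[1]),int(q[0])];print(st[i],cc[i])
E
```

```text
clock: 9.4
position: [484.5, -22.7, 211.5]
ee_rot: [-0.241, 0.971, -0.0, 0.008]
contact_force: [0.7, 0.1, -0.5]
gripper_width: 85.2
grasp_force: 0.0
pos [484.5 -22.7 211.5] F [ 0.7  0.1 -0.5] shift [-178.9  347.8   52.6] rot [-0.004  0.016  0.106]
side [282.78027916 240.83296266] [335.86473577 269.37172323]
[ 276  171   88  100 3603] [311.83097419 233.43241743]
top [222.83527358 186.47553459] [258.9222487  241.55801751]
[223 189  32  52 832] [238.26682692 214.37740385]
```

To row units: 348 mm / 600 = 0.58, 313 mm / 600 = 0.5217, 0.106 rad / 3.1416 = 0.0337.

```bash
echo '[-0.03,0.0583,0.0083,0,0,0.0032,-0.06,0.1167,0.0167,0,0,0.0064,-0.09,0.1733,0.025,0,0,0.0095,-0.12,0.2317,0.0333,0,0,0.0127,-0.15,0.29,0.0417,0,0,0.0191,-0.1783,0.3483,0.05,0,0,0.0223,-0.2083,0.405,0.0583,0,0,0.0255,-0.2383,0.4633,0.0667,0,0,0.0286,-0.2683,0.5217,0.0767,0,0,0.0318,-0.2983,0.58,0.0867,0,0,0.0337]' > path.dat && python3 jog.py path.dat;echo '[0,0,0,0,0,0,0,0,0,0,0,0]' > path.dat && python3 jog.py path.dat|grep pos
python3 - <<'E'
from h import *
go([481,368.5,85],0.38)
cv2.imwrite("pics/w2.png",arm.get_image("wrist"))
E
```

```text
clock: 10.4
position: [476.6, 370.3, 153.2]
ee_rot: [-0.188, 0.982, 0.001, 0.001]
contact_force: [-0.0, 0.4, 0.4]
gripper_width: 85.1
grasp_force: 0.0
position: [476.2, 368.7, 152.6]
pos [476.2 368.7 152.6] F [-0.   0.4  0.9] shift [-4.4 -2.  67.6] rot [0. 0. 0.]
```

View pics/w2.png

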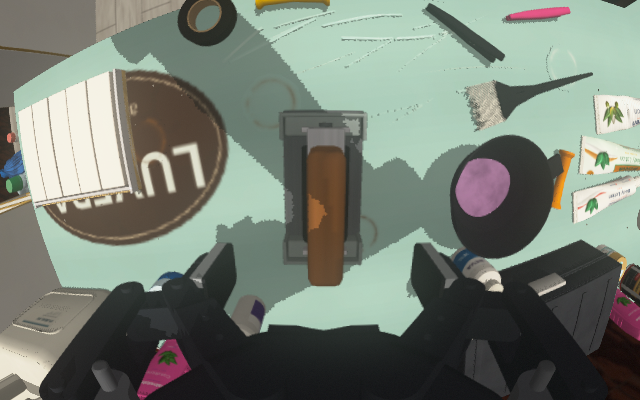

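Wrist view: all five strips now line up on the left. The rest's outline is (280,113), (367,112), (361,263), (284,263), and the grip's top face is (309,148)-(342,148) to (310,286)-(341,286). I'll convert these with the fisheye model.

```bash
cat >> h.py <<'E'
def wplane(uv,z):
    K,r,t=cal("wrist");uv=np.atleast_2d(np.array(uv,float));o=-r.T@t
    a=(uv-K[:2,2])/K[0,0];th=np.linalg.norm(a,axis=1,keepdims=True)
    d=np.c_[a/th*np.sin(th),np.cos(th)]@r
    return o+d*((z-o[2])/d[:,2])[:,None]
E
python3 - <<'E'
from h import *
g=wplane([(309,148),(342,148),(341,286),(310,286)],118);print("grip",g.round(1).tolist(),g.mean(0))
v=(g[2]+g[3]-g[0]-g[1])/2;print(np.arctan2(v[1],v[0]),np.linalg.norm(v))
for z in (0,32):
    q=wplane([(280,113),(367,112),(361,263),(284,263)],z);print("rest",q.round(1).tolist(),q.mean(0));v=(q[2]+q[3]-q[0]-q[1])/2;print(np.arctan2(v[1],v[0]),np.linalg.norm(v),np.linalg.norm(q[0]-q[1]))
E
```

```text
grip [[436.9, 341.5, 118.0], [429.1, 360.9, 118.0], [521.3, 398.9, 118.0], [529.7, 377.8, 118.0]] [479.24925944 369.75970678 118.        ]
0.3819742245641596 99.61784865030064
rest [[427.4, 300.6, 0.0], [393.9, 381.6, 0.0], [548.8, 442.2, 0.0], [581.3, 360.9, 0.0]] [487.85361305 371.31143532   0.        ]
0.3730158049565572 165.84682804598197 87.68020033101362
rest [[426.1, 304.8, 32.0], [396.0, 377.6, 32.0], [535.2, 432.0, 32.0], [564.4, 359.0, 32.0]] [480.42734685 368.35309917  32.        ]
0.3730158049565569 148.9504509471422 78.74739319596316
```

To row units: 80 mm / 600 = 0.1333, 75 mm / 600 = 0.125.

```bash
echo '[-0.005,0,0.02,0,0,0,-0.005,0,0.05,0,0,0,-0.005,0,0.0833,0,0,0,-0.005,0,0.1083,0,0,0,-0.005,0,0.125,0,0,0,-0.005,0,0.1333,0,0,0,-0.005,0,0.1333,0,0,0]' > path.dat && python3 jog.py path.dat|grep -E 'pos|force';echo '[0,0,0.0083,0,0,0,0,0,0.0167,0,0,0,0,0,0.02,0,0,0,0,0,0.02,0,0,0]' > path.dat && python3 jog.py path.dat
python3 - <<'E'
from h import *
go([479.5,369.5,60],0.38)
s=arm.get_image("side")
p=arm.read_state()["position"]
print(((proj("side",[p,p+[0,0,17],p+[0,0,36]])-[240,180])*5).round())
cv2.imwrite("pics/g1.png",cv2.resize(s[180:300,240:380],None,fx=5,fy=5,interpolation=cv2.INTER_CUBIC))
E
```

```text
position: [479.1, 368.2, 72.7]
contact_force: [-0.3, -0.2, 0.4]
grasp_force: 0.0
clock: 11.75
position: [478.9, 368.7, 60.9]
ee_rot: [-0.188, 0.982, -0.0, -0.0]
contact_force: [1.0, 0.9, -0.7]
gripper_width: 84.8
grasp_force: 0.0
pos [478.9 368.7  60.9] F [ 1.   0.9 -0.7] shift [-0.9  0.5  0.9] rot [-0.    -0.    -0.001]
[[355. 440.]
 [353. 410.]
 [352. 375.]]
```

View pics/g1.png

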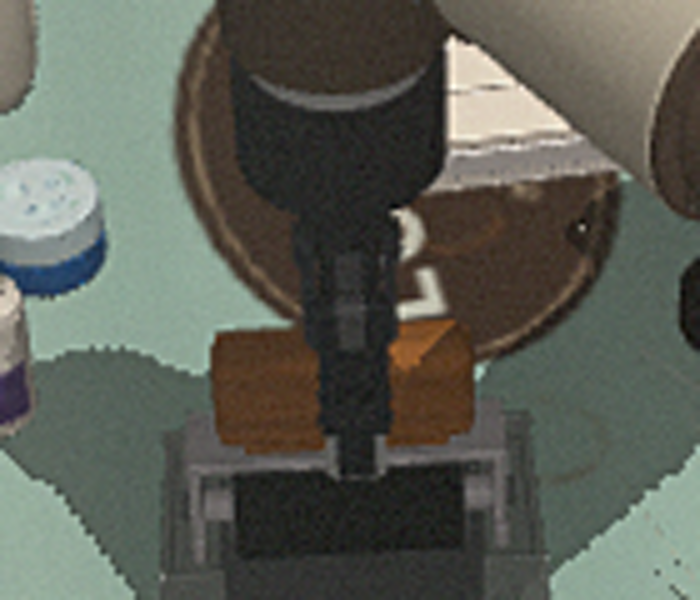

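The open near finger's tip is at (357,478), in front of the grip (spanning (212,330)-(472,450)). I need its height.

Run:
```python
from h import *
s=arm.read_state();p=s["position"];ty=R.from_quat(s["ee_rot"]).as_matrix()[:,1]
for y in(43,57):
  for z in(44,60,77,90):
    q=p+ty*y;q[2]=z;print(y,z,((proj("side",q)[0]-[240,180])*5).round())
```

```text
43 44 [360. 552.]
43 60 [359. 524.]
43 77 [358. 494.]
43 90 [357. 470.]
57 44 [362. 581.]
57 60 [361. 553.]
57 77 [359. 522.]
57 90 [358. 498.]
```

To row units: 5 mm / 600 = 0.0083, 3 mm / 600 = 0.005.

```bash
echo '[-0.0017,0,0.005,0,0,0,-0.0017,0,0.0083,0,0,0,-0.0017,0,0.0083,0,0,0]' > path.dat && python3 jog.py path.dat|grep -E 'pos|force';echo '[0,0,0,0,0,0,0,0,0,0,0,0,0,0,0,0,0,0,0,0,0,0,0,0,0,0,0,0,0,0,0,0,0,0,0,0,0,0,0,0,0,0,0,0,0,0,0,0]' > path.dat && python3 jog.py path.dat 0;echo '[0,0,0,0,0,0,0,0,0,0,0,0]' > path.dat && python3 jog.py path.dat
```

```text
position: [479.8, 369.0, 55.8]
contact_force: [0.2, 0.3, -0.1]
grasp_force: 0.0
clock: 12.9
position: [480.1, 369.5, 56.4]
ee_rot: [-0.188, 0.982, 0.0, 0.0]
contact_force: [-0.0, 2.0, 0.1]
gripper_width: 25.4
grasp_force: 62.1
clock: 13.1
position: [480.1, 369.5, 56.4]
ee_rot: [-0.188, 0.982, 0.0, 0.0]
contact_force: [0.5, 1.9, 0.2]
gripper_width: 25.0
grasp_force: 62.1
```

Careful with the scale: shifts go in shares of 0.6 m and turns go in shares of pi rad. That gives: -70 mm / 600 = -0.1167, -60 mm / 600 = -0.1.

```bash
echo '[0,0,-0.0133,0,0,0,0,0,-0.0333,0,0,0,0,0,-0.0667,0,0,0,0,0,-0.1,0,0,0,0,0,-0.1167,0,0,0,0,0,-0.1167,0,0,0]' > path.dat && python3 jog.py path.dat
python3 - <<'E'
from h import *
go([*bd(0,76),100],BY)
E
```

```text
clock: 13.7
position: [480.5, 369.6, 128.0]
ee_rot: [-0.188, 0.982, 0.001, 0.001]
contact_force: [0.4, 1.2, -4.1]
gripper_width: 25.9
grasp_force: 61.6
pos [480.5 369.6 128. ] F [ 0.4  1.2 -4.1] shift [  68.9 -242.2   27.5] rot [ 0.001  0.003 -0.106]
```

To row units: -242 mm / 600 = -0.4033, -235 mm / 600 = -0.3917, -0.106 rad / 3.1416 = -0.0337.

```bash
echo '[0.0067,-0.025,0,0,0,0,0.0233,-0.075,0,0,0,-0.0064,0.0383,-0.1283,0,0,0,-0.0127,0.0533,-0.1833,0,0,0,-0.0159,0.0683,-0.2383,0,0,0,-0.0191,0.0833,-0.2933,0,0,0,-0.0255,0.0983,-0.3483,0,0,0,-0.0318,0.1117,-0.3917,0.01,0,0,-0.0337,0.115,-0.4033,0.025,0,0,-0.0337,0.115,-0.4033,0.0367,0,0,-0.0337]' > path.dat && python3 jog.py path.dat; echo '[0,0,0,0,0,0,0,0,0,0,0,0,0,0,0,0,0,0]' > path.dat && python3 jog.py path.dat | grep force
python3 - <<'E'
from h import *
go([*bd(0,76),80],BY)
cv2.imwrite("pics/r1.png",np.hstack([cv2.resize(arm.get_image("side")[120:250,240:400],(480,390),interpolation=cv2.INTER_CUBIC)]))
E
```

```text
clock: 14.7
position: [504.1, 116.9, 102.7]
ee_rot: [-0.239, 0.971, -0.0, -0.001]
contact_force: [-0.1, 1.0, -4.9]
gripper_width: 25.5
grasp_force: 61.5
contact_force: [-0.0, 0.3, -5.0]
grasp_force: 61.4
pos [505.6 119.9 104.4] F [-0.   0.3 -5. ] shift [-0.  -0.8 24.4] rot [-0.     0.001  0.001]
```

View pics/r1.png

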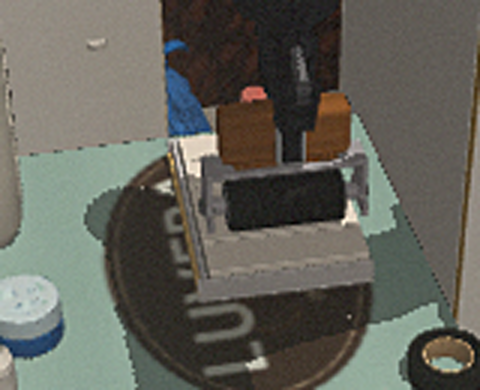

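The roller hangs level over the leftmost strip. That was my 11th picture, one over the viewing limit of 10, so I'll view no more and work from force and pose readings. Descending now, with contact expected near z = 74.

To row units: 28 mm / 600 = 0.0467, 26 mm / 600 = 0.0433.

```bash
echo '[0,-0.0017,0.01,0,0,0,0,-0.0017,0.0233,0,0,0,0,-0.0017,0.0367,0,0,0,0,-0.0017,0.0433,0,0,0,0,-0.0017,0.0467,0,0,0,0,-0.0017,0.0467,0,0,0]' > path.dat && python3 jog.py path.dat|grep -E 'pos|force:'; for i in 1 2 ; do echo '[0,0,0.0012,0,0,0,0,0,0.0025,0,0,0,0,0,0.0025,0,0,0]' > path.dat && python3 jog.py path.dat|grep -E 'pos|force:'; done
```

```text
position: [505.7, 117.8, 75.8]
contact_force: [0.2, 0.8, -4.5]
grasp_force: 61.5
position: [505.9, 117.9, 74.8]
contact_force: [-0.3, 0.4, -4.9]
grasp_force: 61.5
position: [506.1, 117.9, 73.8]
contact_force: [-0.9, -0.4, 0.1]
grasp_force: 62.2
```

To row units: 1.5 mm / 600 = 0.0025, 0.7 mm / 600 = 0.0012.

```bash
for i in 1 2 ; do echo '[0,0,0.0012,0,0,0,0,0,0.0025,0,0,0,0,0,0.0025,0,0,0]' > path.dat && python3 jog.py path.dat|grep -E 'pos|force:'; done
```

```text
position: [506.0, 117.9, 72.1]
contact_force: [-2.3, -0.3, 2.7]
grasp_force: 62.4
position: [506.0, 118.0, 70.2]
contact_force: [-1.8, -0.8, 1.7]
grasp_force: 62.4
```

To row units: -42 mm / 600 = -0.07, -1.5 mm / 600 = -0.0025.

```bash
echo '[0,-0.0033,-0.0025,0,0,0,0,-0.0167,-0.0025,0,0,0,0,-0.03,-0.0025,0,0,0,0,-0.0433,-0.0025,0,0,0,0,-0.0567,-0.0025,0,0,0,0,-0.07,-0.0025,0,0,0]' > path.dat && python3 jog.py path.dat|grep -E 'pos|force:';echo '[0,-0.0167,0,0,0,0,0,-0.0333,0,0,0,0,0,-0.05,0,0,0,0,0,-0.0667,0,0,0,0]' > path.dat && python3 jog.py path.dat|grep -E 'pos|force:';echo '[0,-0.0167,0,0,0,0,0,-0.0333,0,0,0,0,0,-0.05,0,0,0,0,0,-0.0667,0,0,0,0]' > path.dat && python3 jog.py path.dat|grep -E 'pos|force:'; echo '[0,-0.0167,0,0,0,0,0,-0.0333,0,0,0,0,0,-0.0433,0,0,0,0,0,-0.0433,0,0,0,0]' > path.dat && python3 jog.py path.dat|grep -E 'pos|force:'
python3 -c "
from h import *
go([*bd(0,-76),70],BY)"
```

```text
position: [525.7, 79.7, 71.9]
contact_force: [-2.2, -1.3, 2.7]
grasp_force: 62.5
position: [544.4, 44.4, 71.7]
contact_force: [-2.3, -0.7, 2.1]
grasp_force: 62.5
position: [563.0, 9.1, 71.6]
contact_force: [-2.4, -0.9, 1.9]
grasp_force: 62.6
position: [575.3, -14.0, 71.6]
contact_force: [-1.8, -1.9, 2.9]
grasp_force: 62.6
pos [575.3 -14.   71.6] F [-1.8 -1.9  2.9] shift [-0.8 -2.   1.6] rot [-0.     0.    -0.001]
```

To row units: 1 mm / 600 = 0.0017, 0.5 mm / 600 = 0.0008.

```bash
for i in 1 2 3; do echo '[0,0,0.0008,0,0,0,0,0,0.0017,0,0,0,0,0,0.0017,0,0,0]' > path.dat && python3 jog.py path.dat|grep -E 'pos|force:'; done
```

```text
position: [574.7, -12.7, 70.7]
contact_force: [-2.9, -1.7, 2.5]
grasp_force: 62.6
position: [574.7, -12.8, 69.6]
contact_force: [-3.5, -1.2, 2.2]
grasp_force: 62.5
position: [574.9, -13.1, 69.1]
contact_force: [-3.6, -1.8, 5.4]
grasp_force: 62.7
```

To row units: 0.5 mm / 600 = 0.0008.

```bash
echo '[0,0,0.0008,0,0,0,0,0,0.0008,0,0,0]' > path.dat && python3 jog.py path.dat|grep -E 'pos|force:'; echo '[0,0.0167,0,0,0,0,0,0.0333,0,0,0,0,0,0.05,0,0,0,0,0,0.0667,0,0,0,0]' > path.dat && python3 jog.py path.dat|grep -E 'pos|force:';echo '[0,0.0167,0,0,0,0,0,0.0333,0,0,0,0,0,0.05,0,0,0,0,0,0.0667,0,0,0,0]' > path.dat && python3 jog.py path.dat|grep -E 'pos|force:'
```

```text
position: [575.0, -13.3, 69.1]
contact_force: [-3.4, -2.5, 6.1]
grasp_force: 63.0
position: [556.3, 22.3, 69.1]
contact_force: [-4.1, -1.6, 8.1]
grasp_force: 63.0
position: [537.7, 57.9, 69.1]
contact_force: [-2.2, -2.6, 7.3]
grasp_force: 63.0
```

To row units: 40 mm / 600 = 0.0667, 30 mm / 600 = 0.05.

```bash
echo '[0,0.0167,0,0,0,0,0,0.0333,0,0,0,0,0,0.05,0,0,0,0,0,0.0667,0,0,0,0]' > path.dat && python3 jog.py path.dat|grep -E 'pos|force:';echo '[0,0.0167,0,0,0,0,0,0.0333,0,0,0,0,0,0.0467,0,0,0,0,0,0.0467,0,0,0,0]' > path.dat && python3 jog.py path.dat|grep -E 'pos|force:';echo '[0,0,0.0017,0,0,0,0,0,0.0017,0,0,0]' > path.dat && python3 jog.py path.dat|grep -E 'pos|force:'
python3 -c "
from h import *
go([*bd(0,76),69],BY)"
```

```text
position: [519.1, 93.4, 69.0]
contact_force: [-3.5, -2.8, 7.4]
grasp_force: 63.0
position: [505.9, 118.9, 69.1]
contact_force: [-2.2, -0.8, 7.2]
grasp_force: 63.0
position: [506.3, 118.1, 68.9]
contact_force: [-4.8, -2.1, 12.6]
grasp_force: 63.9
pos [506.3 118.1  68.9] F [-4.8 -2.1 12.6] shift [-0.3  1.  -0.1] rot [-0.001  0.001  0.001]
```

To row units: -70 mm / 600 = -0.1167, -55 mm / 600 = -0.0917.

```bash
echo '[0,-0.0167,0,0,0,0,0,-0.0417,0,0,0,0,0,-0.0667,0,0,0,0,0,-0.0917,0,0,0,0,0,-0.1167,0,0,0,0]' > path.dat && python3 jog.py path.dat|grep -E 'pos|force:';echo '[0,-0.025,0,0,0,0,0,-0.05,0,0,0,0,0,-0.075,0,0,0,0,0,-0.1,0,0,0,0,0,-0.125,0,0,0,0,0,-0.135,0,0,0,0,0,-0.135,0,0,0,0]' > path.dat && python3 jog.py path.dat|grep -E 'pos|force:'
python3 -c "
from h import *
im=arm.get_image('side');cv2.imwrite('pics/r2.png',im)
go([*bd(0,-76),69],BY)"
```

```text
position: [539.3, 55.6, 69.0]
contact_force: [-4.9, -2.2, 13.0]
grasp_force: 63.6
position: [577.7, -16.9, 69.0]
contact_force: [-3.5, -1.8, 10.7]
grasp_force: 63.5
pos [577.6 -16.6  69. ] F [-3.5 -3.  10.2] shift [0.  1.4 0. ] rot [-0.002  0.002  0.001]
```

All strips bear at z = 69.0, 5 mm below first contact, so they are flush. Now I lift and return the roller.

To row units: 205 mm / 600 = 0.3417, 175 mm / 600 = 0.2917, 0.106 rad / 3.1416 = 0.0337.

```bash
echo '[0,0,-0.0083,0,0,0,0,0,-0.0333,0,0,0,0,0,-0.0667,0,0,0,0,0.0083,-0.0967,0,0,0,-0.0083,0.0583,-0.1,0,0,0.0064,-0.0167,0.1167,-0.1,0,0,0.0127,-0.025,0.175,-0.1,0,0,0.0191,-0.0367,0.2333,-0.1,0,0,0.0255,-0.05,0.2917,-0.1,0,0,0.0318,-0.0583,0.3417,-0.1,0,0,0.0337]' > path.dat && python3 jog.py path.dat|grep -E 'pos|force:'
python3 -c "
from h import *
go([480.1,369.5,128],0.38)"
```

```text
position: [510.8, 184.3, 125.9]
contact_force: [0.7, -0.6, -4.5]
grasp_force: 61.4
pos [510.8 184.3 125.9] F [ 0.7 -0.6 -4.5] shift [-39.9 183.4  -1.9] rot [ 0.001 -0.    -0.001]
```

To row units: 183 mm / 600 = 0.305, 172 mm / 600 = 0.2867.

```bash
echo '[-0.0133,0.06,0,0,0,0,-0.0267,0.12,0,0,0,0,-0.04,0.18,0,0,0,0,-0.0533,0.24,0,0,0,0,-0.0633,0.2867,0,0,0,0,-0.0667,0.305,0,0,0,0,-0.0667,0.305,0,0,0,0,-0.0667,0.305,0,0,0,0,-0.0667,0.305,0,0,0,0]' > path.dat && python3 jog.py path.dat|grep -E 'pos|force:'
python3 -c "
from h import *
go([480.1,369.5,70],0.38)"
```

```text
position: [481.0, 365.6, 126.8]
contact_force: [0.4, -0.3, -4.1]
grasp_force: 61.7
pos [481.  365.6 126.8] F [ 0.4 -0.3 -4.1] shift [-0.6  4.  56.8] rot [-0.    -0.001 -0.003]
```

To row units: 54 mm / 600 = 0.09, 50 mm / 600 = 0.0833.

```bash
echo '[-0.001,0.005,0.0167,0,0,0,-0.001,0.0067,0.0417,0,0,0,-0.001,0.0067,0.0667,0,0,0,-0.001,0.0067,0.0833,0,0,0,-0.001,0.0067,0.09,0,0,0,-0.001,0.0067,0.09,0,0,0,-0.001,0.0067,0.09,0,0,0]' > path.dat && python3 jog.py path.dat|grep -E 'pos|force:'
python3 -c "
from h import *
go([480.1,369.5,57],0.38)"
```

```text
position: [480.7, 371.1, 73.8]
contact_force: [0.3, 0.5, -4.1]
grasp_force: 61.7
pos [480.7 371.1  73.8] F [ 0.3  0.5 -4.1] shift [ 1.2 -1.2 16.8] rot [ 0.     0.001 -0.001]
```

```bash
echo '[0.0017,-0.0017,0.0083,0,0,0,0.0017,-0.0017,0.015,0,0,0,0.0017,-0.0017,0.0217,0,0,0,0.0017,-0.0017,0.0233,0,0,0,0.0017,-0.0017,0.0233,0,0,0]' > path.dat && python3 jog.py path.dat|grep -E 'pos|force:';for i in 1 2;do echo '[0,0,0.0017,0,0,0,0,0,0.0033,0,0,0,0,0,0.0033,0,0,0]' > path.dat && python3 jog.py path.dat|grep -E 'pos|force:';done
```

```text
position: [479.5, 369.3, 58.9]
contact_force: [-0.2, -0.4, -4.8]
grasp_force: 61.7
position: [479.6, 369.4, 57.1]
contact_force: [-0.4, -0.0, -5.1]
grasp_force: 61.7
position: [479.7, 369.7, 56.4]
contact_force: [-3.8, -0.2, 2.9]
grasp_force: 62.6
```

```bash
echo '[0,0,0,0,0,0,0,0,0,0,0,0,0,0,0,0,0,0,0,0,0,0,0,0,0,0,0,0,0,0,0,0,0,0,0,0]' > path.dat && python3 jog.py path.dat 85;echo '[0,0,-0.0083,0,0,0,0,0,-0.025,0,0,0,0,0,-0.0583,0,0,0,0,0,-0.1,0,0,0,0,0,-0.1417,0,0,0,0,0,-0.1583,0,0,0,0,0,-0.1583,0,0,0,0,0,-0.1583,0,0,0]' > path.dat && python3 jog.py path.dat
python3 - <<'E'
from h import *
w=arm.get_image("wrist");a=cv2.imread("pics/w2.png")
for im in(a,w):
    k=cv2.inRange(cv2.cvtColor(im,cv2.COLOR_BGR2HSV),(3,90,40),(18,255,240));n,l,st,c=cv2.connectedComponentsWithStats(k[100:320,280:380]);i=1+st[1:,4].argmax();
    st=st[i]+[280,100,0,0,0];print(st)
    x,y,ww,h=st[:4];g=wplane([(x,y),(x+ww,y),(x+ww,y+h),(x,y+h)],118);print(g.mean(0))
go([480,369,152],.38)
# strips: project all points; compare tops in the top view via proud edges
t=arm.get_image("top");cv2.imwrite("pics/t2.png",t)
E
```

```text
clock: 27.1
position: [479.7, 369.5, 55.2]
ee_rot: [-0.188, 0.982, -0.0, 0.0]
contact_force: [-0.0, -0.5, 0.5]
gripper_width: 85.0
grasp_force: 0.0
clock: 27.9
position: [479.1, 369.1, 149.5]
ee_rot: [-0.188, 0.982, -0.0, -0.001]
contact_force: [-0.0, 0.2, 0.1]
gripper_width: 85.0
grasp_force: 0.0
[ 307  147   39  139 5050]
[479.91801112 370.59882316 118.        ]
[ 305  143   40  141 5227]
[478.34184378 368.88475013 118.        ]
pos [478.9 368.8 148.9] F [-0.2 -0.2  0.4] shift [-1.1 -0.3 -3.1] rot [-0.001 -0.002 -0.002]
```

Grip position matches the start within about 2 mm, so the roller is upright on its rest and released. Handing in.

```bash
python3 -c "
from bench import arm
print(arm.job_done())"
```

```text
the job is handed in; nothing more can be done
None
```

I handed the job in at about 28 s without getting a verdict: by my readings the strip is home, all five strips are flush, and the roller is back on its rest within about 2 mm of where it stood, with no bystander touched; I viewed 11 pictures, one over your limit of 10.

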